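# Empty the scraps chute with the bin's press lever

### The arm

A 7-joint arm with a two-finger parallel gripper is mounted at the origin on a cart in front of the work surface, level with it; the furniture and walls round the work are solid. World frame = base frame: x ahead of the robot, y to its left, z up, the work surface at z = 0. Lengths are in m, angles in rad, forces in N, time in s.
With the tool pointing down it reaches from about 0.425 to 0.925 m from the base axis. Payload 6.8 kg.
Tool frame: the origin (TCP) lies on the front face of the gripper's body, between the roots of the fingers; the fingertips stand 73 mm ahead of it and the grasp point (between the pads) lies 54 mm ahead of it; z points along the fingers, y is the direction in which the jaws open and shut (so a half turn about z gives the same grasp; the last joint's range is limited). The gripper opens to 85 mm and grips with 20 to 120 N. Pads are 22 mm wide; open, the fingers measure 114 mm over their backs; the gripper's body (76 mm by 85 mm) begins 54 mm behind the grasp point. The pads swing forward as they close: fully open they stand 13 mm farther back than shut.
Start: joints at [1.2, 0.477, 0.022, 1.555, -0.011, 1.109, -0.083], TCP at [0.175, -0.652, 0.304] pointing down, gripper open.
Joint ranges: [-2.96, 2.96], [-0.34, 2.1], [-1.41, 1.46], [0.24, 2.44], [-1.37, 4.51], [0.17, 1.92], [-2.96, 2.96]. Speed limits (rad/s): [2.39, 2.39, 3.14, 3.14, 3.14, 3.14, 3.14].

### API

Orientations are given as a unit quaternion [w, x, y, z].
In Python, from station import get_obs, read_camera, hand_in, spot_in, cut_out, spot_point gives the robot as it stands. The module is installed in compiled form; this text tells all that it offers.
- The arm moves only by the tool move_arm, never from a script. Its arguments are lists of equal length, an entry for each row: "gripper": the opening, from 0 (shut) to 1 (fully open); "xyz": the shift along the tool's x, y, z in cm, a list of three; "twist": the turn about the tool's z in rad. A call has 1 to 5 rows; each row is the pose to reach, as a shift and turn from the pose commanded when the call began, along the tool's axes at that moment; what a row does not reach only later rows make up. A row lasts 1/12 s, in which the tool goes at most 41.7 mm and 7.16 degrees, less where a joint would pass 70% of its speed; a pose out of reach is approached as far as the arm can. A call with a gripper value outside its range is refused whole. The fingers move at their own pace and stop on an object; "squeeze" is the grip in N (left out, the last holds). Time passes only in rows, so rows that repeat a pose let the fingers close. It gives the time, the measured TCP pose, the force and the opening at its end, in the units of the state.
- get_obs(): the state, without advancing time (a new reading comes with each control period).
- read_camera(name): name is "scene" or "top" or "wrist"; returns a dict with "pixels" (400x640x3 uint8, red, green, blue), "fx", "fy", "cx", "cy" (pixels), "R" (3x3) and "t" (3): a world point X has camera coordinates R X + t. Camera axes: x right, y down, z forward; pixel columns grow to the right and rows downward; lengths in m; the calibration is good to about 2 mm. A picture is of the moment at which its call begins. There is no depth.
- hand_in(): hands the job in, once; it reports no verdict.
Trained networks look in the newest picture that a camera, given by its name, has taken for a name from the list of things; names that differ only in an ending like _2 or _b are one class to them, and where a whole thing is asked for, a point or a joint stands for the part that bears it (a point fixed in the world has none). Each returns a list of dicts, best first, with "p" (0 to 1); they miss things now and then, are a little off and sometimes report something else, mostly with a low value. They report only what shows in the picture. A call takes as long as a camera call.
- spot_in(query, camera): "centre" ([x, y, z] in m, in world coordinates, good to about 4 mm: the middle of the surface that is visible of it).
- cut_out(query, camera): "pixels" (400x640 bool, what is visible of it).
- spot_point(query, camera): "centre" ([x, y, z] in m, in world coordinates, good to about 4 mm: a listed point, or the origin of a listed thing).
The state is a dict: "t": time; "q": joint angles; "joint_vel": joint speeds; "joint_torque": joint torques, N m; "eef_pos": TCP position; "tool_rot": TCP orientation; "contact_force": force on the tool from outside, world axes, zero at the start; "torque": the same for the moment, N m; "gripper_width": opening from 0.0 (shut) to 1.0 (fully open).
Only numpy, scipy, OpenCV 4.12 (cv2) and the standard library are available. Lean on these libraries where they do the work, as an engineer would, in place of code of your own. Each camera call takes 0.05 s, during which the arm holds its last target.

### The job

A spoiled lime waits in the chute of the counter-top scraps bin, held back by the bin's closed green lid. Press the red lever pad in front of the bin all the way down so that the lid stands fully open, keep it down until the lime has rolled into the bin, then ease the lever back up slowly so that the lid closes completely without slamming. Do it by the lever alone: do not touch the lime or the lid, and leave the other things where they are.

Things in the scene. Friction and masses are not known exactly. Their poses are not given: they have to be found in the camera images.
- bin: Grey open-topped bin, 190 (its x) x 150 (its y) x 165 mm high, fixed to the worktop, turned about z. Origin: centre of its underside; z up; -x is its front, where the lever sticks out; -y is the side of the sloping metal chute (112 mm wide, reaching 180 mm from the origin, up to 260 mm high). The lid is hinged along the +y top edge.
- lid (a joint): Lid angle, rad: 0 closed, 1.05 fully open. It is geared to the lever: lid = 2.625 x lever. Weight and a spring close it: let go when open, it falls shut in well under a second at several rad/s, which is a slam; closing slower than 2.5 rad/s is gentle.
- lever (a joint): Lever angle, rad: 0 up (lid closed), 0.40 at its stop fully down (lid fully open). It returns up by itself and follows the finger that lets it up. At the pad it takes about 6 to 10 N to hold down; 0.10 m/s upward at the pad is a lid speed of about 2.2 rad/s.
- lever_pad (a point): Centre of the top of the red ribbed lever pad, 36 mm (along the bin's x) x 36 mm (along its y). Up, it is 131 mm above the worktop; pressed, it moves on an arc about the pivot down by about 48 mm to its stop, 83 mm above the worktop. The pad leans 0.2 rad outward-up when up and 0.2 rad outward-down when down. Free space under it.
- lime_center (a point): Centre of the spoiled green lime, about 53 x 46 x 48 mm, that lies loose in the chute, about 0.22 m above the worktop, against the lid's stop rim. It rolls into the bin by itself when the lid is lifted.
- bin_floor (a point): Centre of the bin's inner floor, 5 mm above the worktop; inside, the bin measures 180 x 140 mm.
- tumbler: Bystander: steel tumbler, 77 mm wide, 103 mm high, origin under its centre.
- salt: Bystander: white bottle with a white cap, 54 mm wide, 86 mm high, origin under its centre.
- cup: Bystander: white mug, 87 x 121 x 96 mm, origin under its centre.
- sugar: Bystander: small bowl, 93 mm wide, 40 mm high, origin under its centre.
- steel_spoon_b: Bystander: steel spoon, 188 x 38 x 15 mm, lying flat.
- lever_pivot (a point): Point on the lever's horizontal pivot axis, which runs along the bin's y: 100 mm in front of the bin's origin, 100 mm above the worktop. The pad's centre is 120 mm further out along the lever and its top 7 mm above the lever's centre line. The black linkage cover in front of the bin ends about 100 mm behind the pad's centre.
- lid_edge (a point): Top of the stop rim at the middle of the free (-y) edge of the green lid. The lid is 196 x 154 x 16 mm with a 60 mm high rim along that edge, hinged at the bin's +y top edge 172 mm above the worktop. Closed, this point is 229 mm above the worktop; with the lid fully open it stands about 0.34 m above it.

How it is judged:
On the way:
1. the lid stands fully open (lid angle over 0.97 rad) (value of joint lid above 0.97 rad), for 0.3 s.
At the end, for the whole second after the job is handed in: The lime lies inside the bin (its centre between the bin's walls and less than 100 mm above the worktop), the lid is closed (under 0.04 rad) and the lever is up (under 0.02 rad) (value of joint lid below 0.04 rad and value of joint lever below 0.02 rad and z of lime_center in the frame of bin between 0 and 0.1 m and x of lime_center in the frame of bin between -0.09 and 0.09 m and y of lime_center in the frame of bin between -0.07 and 0.07 m); the robot touches nothing.
It fails at once if the lid slams: it closes faster than 2.5 rad/s (velocity of joint lid below -2.5 rad/s).
It fails at once if the robot touches the lime (contact force between any of the fingers, the arm and the_lime above 0.3 N).
It fails at once if the robot touches the lid (contact force between any of the fingers, the arm and lid above 0.5 N).
It fails at once if a bystander is moved more than 30 mm (distance of any of tumbler, salt, cup, sugar, steel_spoon_b from where it was at the start of the episode above 0.03 m).
It also fails if it takes over 35 s, if anything falls off the work surface, if the arm or the gripper's body presses on something with over 40 N, if the wrist force passes 120 N, or if a joint passes its speed limit or range.

## Working session

There is one attempt and no reset: what is moved stays moved. The work goes in short steps, Python scripts to look and compute and a tool call to move; the robot and the scene stay as the last step left them, time stands still between calls to the robot, and variables do not carry over. Pictures are saved under pics/ and viewed, and the job is handed in when it is done.

Besides the shell and the picture viewer there is one more tool, called after "Request:" as name(argument=value, ...), one argument or row to a line, values as JSON. move_arm: Moves the arm, as the interface text tells. Its arguments: {"type":"object","properties":{"gripper":{"type":"array","items":{"type":"number"}},"xyz":{"type":"array","items":{"type":"array","items":{"type":"number"}}},"twist":{"type":"array","items":{"type":"number"}},"squeeze":{"type":"number"}},"required":["gripper","xyz","twist"]}

```bash
mkdir -p pics; python3 - <<'E'
from station import *
import cv2,numpy as np
o=get_obs();print(o['t'],o['eef_pos'],o['tool_rot'],o['contact_force'],o['gripper_width'])
for c in ['scene','top']:
    im=read_camera(c); cv2.imwrite(f'pics/{c}0.png',im['pixels'][:,:,::-1])
    for q in ['lever_pad','lever_pivot','bin','lime_center','lid_edge','bin_floor','tumbler','salt','cup','sugar','steel_spoon_b']:
        print(c,q,[(np.round(d['centre'],3),round(d['p'],2)) for d in spot_point(q,c)[:2]])
E
```

```text
0.0 [ 0.17523754 -0.6513719   0.30290915] [-9.03640061e-04  9.91375615e-01  1.31047848e-01 -1.84572897e-04] [-0.20722983 -0.26174018  0.60187349] 0.9993109499278626
scene lever_pad [(array([ 0.421, -0.274,  0.134]), 0.57)]
scene lever_pivot [(array([ 0.527, -0.244,  0.099]), 0.81)]
scene bin [(array([ 0.622, -0.206,  0.003]), 0.83)]
scene lime_center [(array([ 0.66 , -0.304,  0.219]), 0.49)]
scene lid_edge [(array([ 0.647, -0.281,  0.229]), 0.96), (array([ 0.492, -0.603, -0.001]), 0.43)]
scene bin_floor []
scene tumbler [(array([ 0.402, -0.526,  0.002]), 0.58), (array([ 0.49 , -0.602, -0.002]), 0.38)]
scene salt []
scene cup []
scene sugar []
scene steel_spoon_b []
top lever_pad [(array([ 0.417, -0.276,  0.126]), 0.69)]
top lever_pivot [(array([ 0.529, -0.241,  0.102]), 0.77), (array([ 0.649, -0.278,  0.229]), 0.28)]
top bin [(array([ 0.628, -0.214, -0.   ]), 0.57)]
top lime_center [(array([ 0.661, -0.3  ,  0.214]), 0.57)]
top lid_edge [(array([ 0.648, -0.278,  0.231]), 0.72), (array([ 0.66 , -0.303,  0.217]), 0.36)]
top bin_floor [(array([ 0.63 , -0.21 ,  0.002]), 0.7)]
top tumbler [(array([ 0.403, -0.524, -0.001]), 0.97), (array([ 0.65 , -0.279,  0.23 ]), 0.46)]
top salt [(array([ 0.427,  0.001, -0.002]), 0.79), (array([ 0.65 , -0.278,  0.23 ]), 0.32)]
top cup [(array([0.419, 0.195, 0.003]), 0.79)]
top sugar [(array([0.418, 0.398, 0.001]), 0.98)]
top steel_spoon_b [(array([ 0.49 , -0.608,  0.002]), 0.51)]
```

View pics/scene0.png

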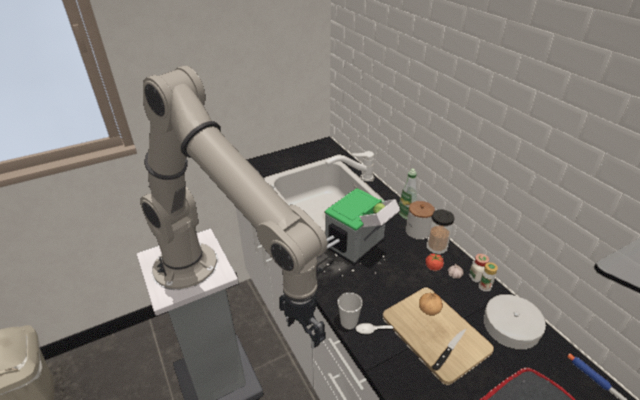

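View pics/top0.png

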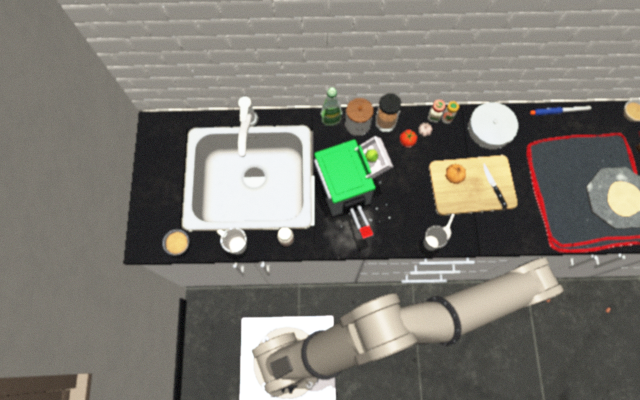

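The scene and top views agree. The pad is at about (0.419, -0.275, 0.131) (top pixel 366,231), the bin yaw is about 0.30, and the tool is already nearly aligned with it. I'll close the gripper and move over the pad.

Request:
move_arm(
  gripper=[0, 0, 0, 0, 0],
  xyz=[
    [2.9, -2.6, 0],
    [5.8, -5.2, 0],
    [8.7, -7.8, 0],
    [11.6, -10.4, 0],
    [14.5, -13.0, 0],
  ],
  twist=[0, 0, 0, 0, 0],
)

```text
t: 1.62
eef_pos: [0.2823, -0.487, 0.304]
tool_rot: [0.0, 0.991, 0.131, 0.0]
contact_force: [1.1, 0.3, -0.5]
gripper_width: 0.299
```

Request:
move_arm(
  gripper=[0, 0, 0, 0, 0],
  xyz=[
    [2.9, -2.6, 0],
    [5.8, -5.2, 0],
    [8.7, -7.8, 0],
    [11.6, -10.4, 0],
    [14.5, -13.0, 0],
  ],
  twist=[0, 0, 0, 0, 0],
)

```text
t: 2.03
eef_pos: [0.3886, -0.3238, 0.3043]
tool_rot: [0.0, 0.991, 0.131, 0.0]
contact_force: [1.0, -0.5, 0.3]
gripper_width: 0.0
```

Request:
move_arm(
  gripper=[0, 0, 0, 0, 0],
  xyz=[
    [2.2, -2.0, 0],
    [4.3, -4.0, 0],
    [4.3, -4.0, 2],
    [4.3, -4.0, 4],
    [4.3, -4.0, 4],
  ],
  twist=[0, 0, 0, 0, 0],
)

```text
t: 2.45
eef_pos: [0.4177, -0.2743, 0.2611]
tool_rot: [-0.002, 0.991, 0.132, -0.002]
contact_force: [-1.4, 0.2, -0.5]
gripper_width: 0.005
```

```bash
python3 - <<'E'
from station import *
import cv2,numpy as np
o=get_obs();print(o['t'],o['eef_pos'],o['tool_rot'],o['contact_force'],o['gripper_width'])
for c in ['scene','top','wrist']:
    im=read_camera(c); cv2.imwrite(f'pics/{c}1.png',im['pixels'][:,:,::-1])
    for q in ['lever_pad']:
        print(c,q,[(np.round(d['centre'],3),round(d['p'],2)) for d in spot_point(q,c)[:2]])
def crop(n,x,y,w,h):
    i=cv2.imread(n)[y:y+h,x:x+w]; return cv2.resize(i,(400,400))
cv2.imwrite('pics/m1.png',np.hstack([crop('pics/scene1.png',260,160,140,140),crop('pics/top1.png',300,130,140,140)]))
E
```

```text
2.45 [ 0.41768359 -0.27426894  0.26107604] [-0.00154581  0.99127757  0.13176451 -0.00212454] [-1.39239762  0.17418045 -0.47314466] 0.004527590387121635
scene lever_pad [(array([ 0.424, -0.273,  0.13 ]), 0.49)]
top lever_pad []
wrist lever_pad [(array([ 0.416, -0.279,  0.134]), 0.77)]
```

View pics/m1.png

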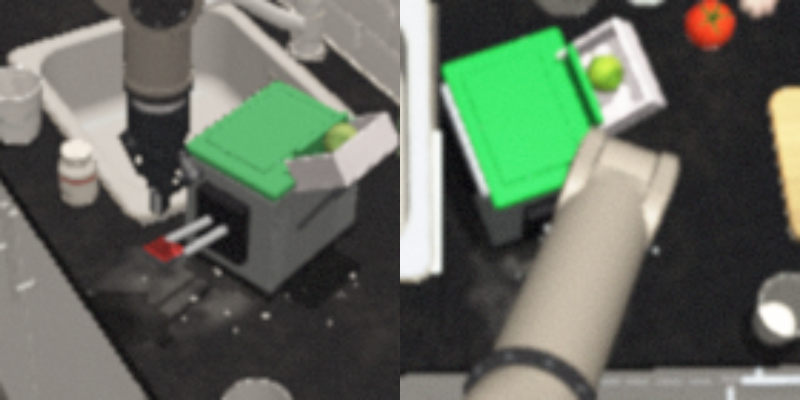

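View pics/wrist1.png

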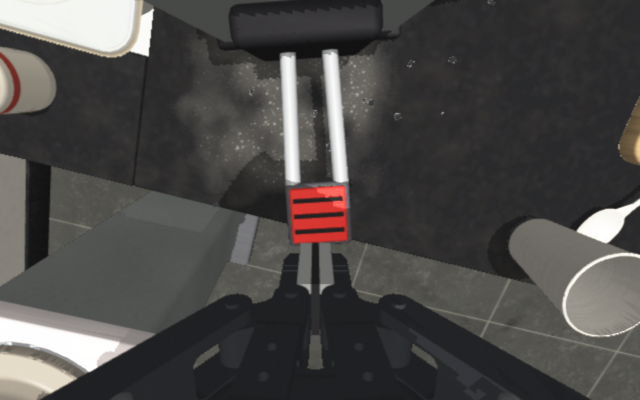

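```bash
python3 - <<'E'
from station import *
import numpy as np
for c in ['top','scene']:
    im=read_camera(c)
    def P(X):
        p=im['R']@np.array(X)+im['t']; return np.round([im['fx']*p[0]/p[2]+im['cx'],im['fy']*p[1]/p[2]+im['cy']],0)
    print(c,-im['R'].T@im['t'])
    for z in [.13,.26,.4,.5,.6,.7]: print(z,P([.418,-.274,z]),P([.468,-.259,z]))
    for z in [.17,.34]:
        for y in [-.0,.06]: print('lid',z,y,P([.626-.098*.955-y*.296,-.21-.098*.296+y*.955,z]))
E
```

```text
top [-7.41107580e-04 -1.25874297e-01  1.79579681e+00]
0.13 [364. 231.] [359. 217.]
0.26 [367. 221.] [362. 206.]
0.4 [371. 208.] [365. 192.]
0.5 [374. 198.] [368. 180.]
0.6 [378. 185.] [371. 167.]
0.7 [383. 171.] [375. 152.]
lid 0.17 -0.0 [353. 196.]
lid 0.17 0.06 [336. 201.]
lid 0.34 -0.0 [356. 179.]
lid 0.34 0.06 [338. 185.]
scene [-0.10268285 -1.26712701  1.19219716]
0.13 [316. 246.] [327. 239.]
0.26 [316. 218.] [327. 211.]
0.4 [315. 184.] [327. 177.]
0.5 [315. 156.] [327. 150.]
0.6 [314. 127.] [327. 121.]
0.7 [313.  94.] [327.  89.]
lid 0.17 -0.0 [339. 221.]
lid 0.17 0.06 [327. 214.]
lid 0.34 -0.0 [340. 183.]
lid 0.34 0.06 [327. 176.]
```

View pics/scene1.png

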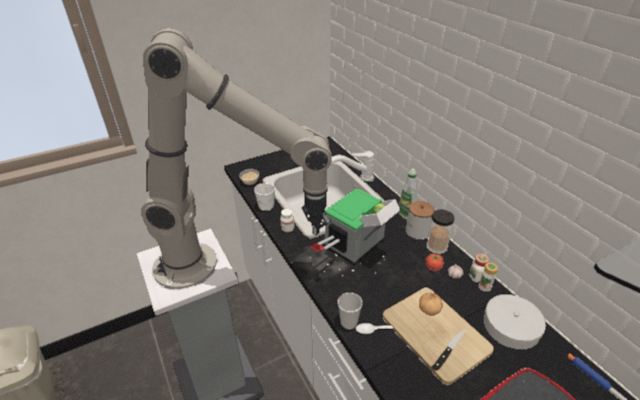

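View pics/top1.png

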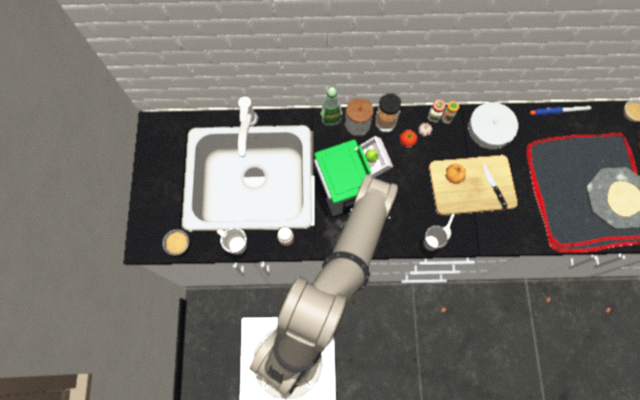

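The wrist sits about 0.24 m above the TCP, so the opened lid clears it. The fingers are lined up with the pad (wrist pixel ~(318,213)), so I'll descend.

Request:
move_arm(
  gripper=[0, 0, 0, 0, 0],
  xyz=[
    [0, 0, 1.5],
    [0, 0, 3.0],
    [0, 0, 4.5],
    [0, 0, 5.5],
    [0, 0, 6.5],
  ],
  twist=[0, 0, 0, 0, 0],
)

```text
t: 3.27
eef_pos: [0.4188, -0.2761, 0.1991]
tool_rot: [0.0, 0.991, 0.131, -0.0]
contact_force: [-9.1, 0.3, 16.6]
gripper_width: -0.001
```

Request:
move_arm(
  gripper=[0, 0, 0, 0, 0],
  xyz=[
    [0, 0, 0.8],
    [0, 0, 1.6],
    [0, 0, 2.4],
    [0, 0, 3.2],
    [0, 0, 3.6],
  ],
  twist=[0, 0, 0, 0, 0],
)

```text
t: 3.68
eef_pos: [0.4176, -0.2767, 0.1629]
tool_rot: [0.0, 0.991, 0.13, -0.001]
contact_force: [-5.3, -1.1, 9.0]
gripper_width: -0.004
```

Request:
move_arm(
  gripper=[0, 0, 0],
  xyz=[
    [0, 0, 0.3],
    [0, 0, 0.6],
    [0, 0, 0.6],
  ],
  twist=[0, 0, 0],
)

```text
t: 3.93
eef_pos: [0.4181, -0.2765, 0.1574]
tool_rot: [0.0, 0.991, 0.13, -0.001]
contact_force: [-5.8, 0.4, 7.9]
gripper_width: -0.0
```

Request:
move_arm(
  gripper=[0, 0, 0],
  xyz=[
    [0, 0, 0.2],
    [0, 0, 0.4],
    [0, 0, 0.4],
  ],
  twist=[0, 0, 0],
)

```text
t: 4.18
eef_pos: [0.4183, -0.2767, 0.1566]
tool_rot: [0.001, 0.991, 0.13, -0.001]
contact_force: [-16.1, 4.5, 44.4]
gripper_width: -0.0
```

```bash
cat > look.py <<'E'
from station import *
import cv2,numpy as np,sys
n=sys.argv[1]
o=get_obs();print(o['t'],o['eef_pos'],o['contact_force'])
for c in ['scene','top','wrist']:
    im=read_camera(c); cv2.imwrite(f'pics/{c}{n}.png',im['pixels'][:,:,::-1])
    for q in ['lever_pad','lid_edge','lime_center']:
        print(c,q,[(np.round(d['centre'],3),round(d['p'],2)) for d in spot_point(q,c)[:2]])
def crop(f,x,y,w,h):
    i=cv2.imread(f)[y:y+h,x:x+w]; return cv2.resize(i,(400,400))
cv2.imwrite(f'pics/m{n}.png',np.hstack([crop(f'pics/scene{n}.png',260,140,140,140),crop(f'pics/top{n}.png',290,120,140,140)]))
E
python3 look.py 2
```

```text
4.1833 [ 0.41828801 -0.27668246  0.15662291] [-16.12471415   4.52572144  44.35832115]
scene lever_pad [(array([ 0.419, -0.278,  0.087]), 0.67), (array([ 0.628, -0.208,  0.008]), 0.46)]
scene lid_edge [(array([ 0.607, -0.16 ,  0.333]), 0.87)]
scene lime_center []
top lever_pad []
top lid_edge []
top lime_center []
wrist lever_pad []
wrist lid_edge []
wrist lime_center []
```

View pics/m2.png

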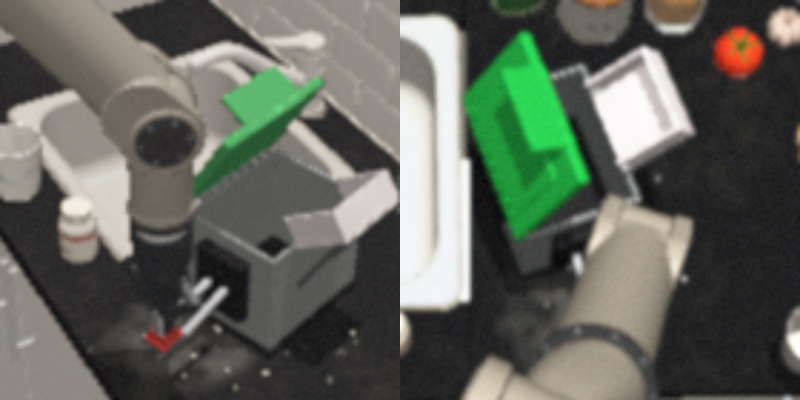

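View pics/wrist2.png

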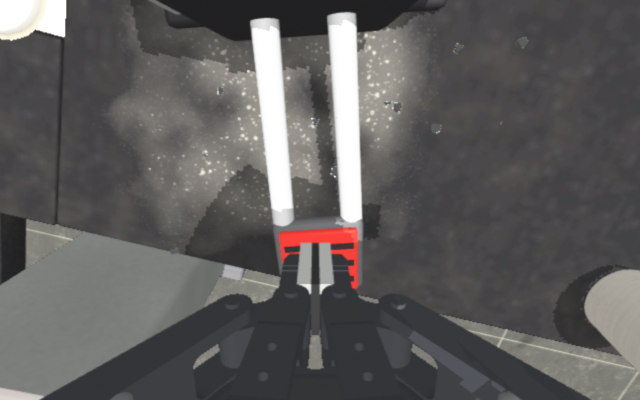

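Pushing against the stop raised the force to 44 N. The lid stands open and the chute is empty (top view). I'll ease off slightly and hold.

Request:
move_arm(
  gripper=[0, 0, 0, 0, 0],
  xyz=[
    [0, 0, -0.2],
    [0, 0, -0.2],
    [0, 0, -0.2],
    [0, 0, -0.2],
    [0, 0, -0.2],
  ],
  twist=[0, 0, 0, 0, 0],
)

```text
t: 5.2
eef_pos: [0.4181, -0.2766, 0.157]
tool_rot: [0.001, 0.991, 0.13, -0.001]
contact_force: [-10.8, 1.8, 25.0]
gripper_width: -0.005
```

Request:
move_arm(
  gripper=[0, 0, 0, 0, 0],
  xyz=[
    [0, 0, 0],
    [0, 0, 0],
    [0, 0, 0],
    [0, 0, 0],
    [0, 0, 0],
  ],
  twist=[0, 0, 0, 0, 0],
)

```text
t: 5.62
eef_pos: [0.4181, -0.2766, 0.157]
tool_rot: [0.001, 0.991, 0.13, -0.001]
contact_force: [-10.5, 2.6, 25.4]
gripper_width: -0.001
```

```bash
python3 look.py 3; python3 - <<'E'
from station import *
import numpy as np
for c in ['scene','top']:
    read_camera(c)
    for m in cut_out('lime_center',c)[:2]: 
        r,k=np.nonzero(m['pixels']); print(c,m['p'],len(r),k.mean(),r.mean())
E
```

```text
5.6167 [ 0.41814185 -0.27655865  0.15699411] [-10.53570698   2.58916619  25.36344319]
scene lever_pad [(array([ 0.423, -0.275,  0.087]), 0.59)]
scene lid_edge [(array([ 0.608, -0.159,  0.329]), 0.77)]
scene lime_center []
top lever_pad []
top lid_edge [(array([ 0.608, -0.158,  0.333]), 0.65), (array([ 0.486, -0.607,  0.001]), 0.53)]
top lime_center []
wrist lever_pad []
wrist lid_edge []
wrist lime_center []
top 0.64 1843 333.13076505697234 166.7189365165491
```

View pics/m3.png

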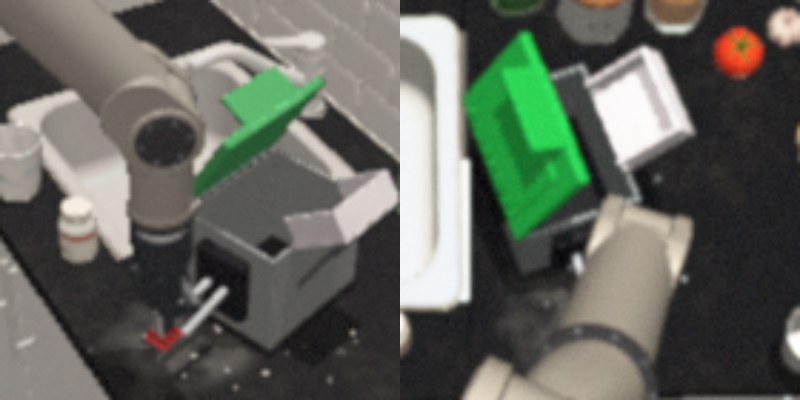

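The lid is fully open, the chute is empty, and no lime shows outside the bin. Next I'll ease the lever up at 3 mm per row (0.036 m/s).

Request:
move_arm(
  gripper=[0, 0, 0, 0, 0],
  xyz=[
    [0, 0, -0.2],
    [0, 0, -0.5],
    [0, 0, -0.8],
    [0, 0, -1.1],
    [0, 0, -1.4],
  ],
  twist=[0, 0, 0, 0, 0],
)

```text
t: 6.83
eef_pos: [0.4173, -0.2768, 0.1694]
tool_rot: [0.0, 0.991, 0.13, -0.002]
contact_force: [-7.4, -2.1, 7.7]
gripper_width: 0.003
```

Request:
move_arm(
  gripper=[0, 0, 0, 0, 0],
  xyz=[
    [0, 0, -0.3],
    [0, 0, -0.6],
    [0, 0, -0.9],
    [0, 0, -1.2],
    [0, 0, -1.5],
  ],
  twist=[0, 0, 0, 0, 0],
)

```text
t: 7.25
eef_pos: [0.4178, -0.2766, 0.1847]
tool_rot: [0.0, 0.991, 0.13, -0.001]
contact_force: [-5.1, 0.2, 7.9]
gripper_width: 0.0
```

Request:
move_arm(
  gripper=[0, 0, 0, 0, 0],
  xyz=[
    [0, 0, -0.3],
    [0, 0, -0.6],
    [0, 0, -0.9],
    [0, 0, -1.2],
    [0, 0, -1.5],
  ],
  twist=[0, 0, 0, 0, 0],
)

```text
t: 7.67
eef_pos: [0.4198, -0.2759, 0.2003]
tool_rot: [0.001, 0.991, 0.131, 0.001]
contact_force: [0.0, 1.6, 9.2]
gripper_width: -0.001
```

Request:
move_arm(
  gripper=[0, 0, 0, 0, 0],
  xyz=[
    [0, 0, -0.3],
    [0, 0, -0.6],
    [0, 0, -0.9],
    [0, 0, -1.2],
    [0, 0, -1.5],
  ],
  twist=[0, 0, 0, 0, 0],
)

```text
t: 8.08
eef_pos: [0.4188, -0.2758, 0.214]
tool_rot: [-0.0, 0.991, 0.131, -0.0]
contact_force: [-0.3, -0.6, -0.3]
gripper_width: 0.002
```

Request:
move_arm(
  gripper=[0, 0, 0, 0, 0],
  xyz=[
    [0, 0, -1],
    [0, 0, -2],
    [0, 0, -3],
    [0, 0, -4],
    [0, 0, -5],
  ],
  twist=[0, 0, 0, 0, 0],
)

```text
t: 8.5
eef_pos: [0.4191, -0.2757, 0.2653]
tool_rot: [0.0, 0.991, 0.131, 0.0]
contact_force: [1.0, -0.3, 0.1]
gripper_width: 0.0
```

```bash
python3 look.py 4
```

```text
8.5 [ 0.41913336 -0.27571356  0.26530315] [ 0.98981458 -0.27669758  0.1037961 ]
scene lever_pad [(array([ 0.421, -0.274,  0.134]), 0.57)]
scene lid_edge [(array([ 0.649, -0.277,  0.228]), 0.9)]
scene lime_center []
top lever_pad []
top lid_edge [(array([ 0.651, -0.276,  0.229]), 0.6)]
top lime_center []
wrist lever_pad [(array([ 0.419, -0.279,  0.132]), 0.7)]
wrist lid_edge []
wrist lime_center []
```

View pics/m4.png

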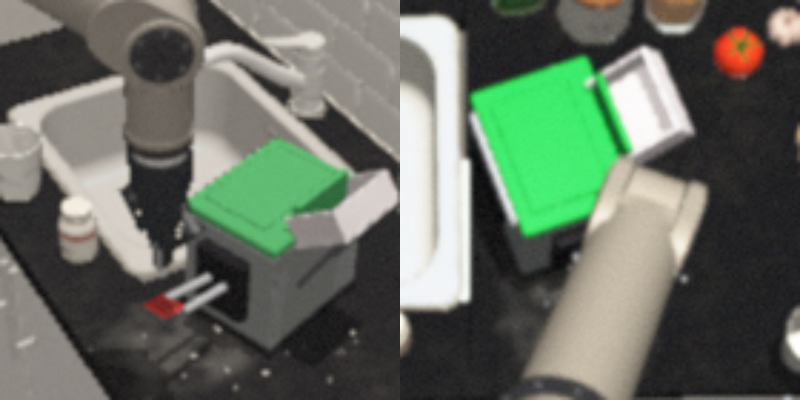

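View pics/wrist4.png

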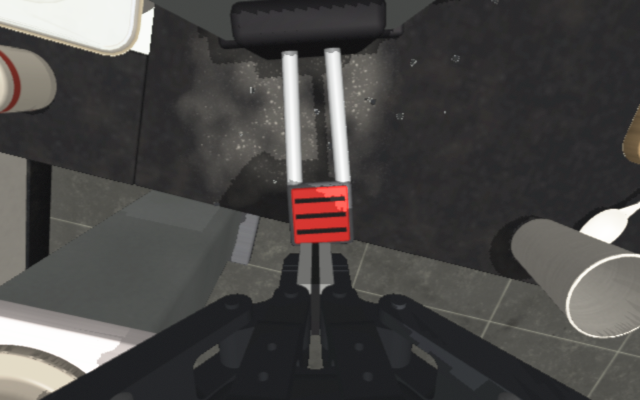

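The lid is flat (edge z about 0.229, as at the start), the pad is up (z about 0.132), the chute is empty, and the gripper is clear of everything. I'll let things settle briefly, then hand in.

Request:
move_arm(
  gripper=[0, 0, 0, 0, 0],
  xyz=[
    [0, 0, -1],
    [0, 0, -2],
    [0, 0, -2],
    [0, 0, -2],
    [0, 0, -2],
  ],
  twist=[0, 0, 0, 0, 0],
)

```text
t: 9.52
eef_pos: [0.419, -0.2757, 0.2842]
tool_rot: [0.0, 0.991, 0.131, 0.0]
contact_force: [-0.5, 1.0, 0.2]
gripper_width: -0.003
```

```bash
python3 -c "
from station import *
print(hand_in())"
```

```text
the job is handed in; nothing more can be done
None
```

I pressed the lever to its stop with the shut fingertips and held it there about 1.4 s with the lid open. I then let it up at about 0.036 m/s, well under the slam speed, lifted clear and handed in at about 9.5 s.

**Last checks:**
- **Lid:** it is closed, with its edge back at about 0.229 m, the same as at the start. When open, the edge read about 0.333 m against 0.34 m in the description.
- **Lever:** the pad is up, at about 0.132 m.
- **Contact:** the gripper is clear of the pad and the contact force is about zero. The bystanders in view look unmoved, though I did not measure them again.

**Not confirmed or off:**
- **Lime:** I never saw it inside the bin, because the lid and walls hide it. I infer it is there because the chute is empty and it shows nowhere else.
- **Stop force:** the fingertip force briefly reached about 44 N against the stop before I eased it to 25 N. The 40 N limit is stated for the arm and gripper body, and only the fingertips were pressing. It stayed well below the 120 N wrist limit.

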